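# Set the work rest of a shoe finishing machine and check that its wheel spins free

### The arm

A 7-joint arm with a two-finger parallel gripper is mounted at the origin on the work surface. World frame = base frame: x ahead of the robot, y to its left, z up, the work surface at z = 0. Lengths are in m, angles in rad, forces in N, time in s.
With the tool pointing down it reaches from about 0.425 to 0.925 m from the base axis. Payload 6.8 kg.
Tool frame: the origin (TCP) lies at the very end of the fingers, on their centre line; the grasp point (between the pads) lies 19 mm behind it; z points along the fingers, x is the direction in which the jaws open and shut, and the axes are right-handed (so a half turn about z gives the same grasp; the last joint's range is limited). The gripper opens to 85 mm and grips with 20 to 120 N. Pads are 22 mm wide; open, the fingers measure 114 mm over their backs; the gripper's body (76 mm by 85 mm) begins 54 mm behind the grasp point. The pads swing forward as they close: fully open they stand 13 mm farther back than shut.
Start: joints at [1.065, 0.477, 0.022, 1.555, -0.011, 1.109, -0.083], TCP at [0.261, -0.622, 0.231] pointing down, gripper open.
Joint ranges: [-2.96, 2.96], [-0.34, 2.1], [-1.41, 1.46], [0.24, 2.44], [-1.37, 4.51], [0.17, 1.92], [-2.96, 2.96]. Speed limits (rad/s): [2.39, 2.39, 3.14, 3.14, 3.14, 3.14, 3.14].

### API

Orientations are given as a rotation vector (axis times angle).
In Python, from bench import r, grab_frame gives the robot as it stands. The module is installed in compiled form; this text tells all that it offers.
- The arm moves only by the tool send_rows, never from a script. Its argument "series" is a list of rows, each a list of 2 entries, a list of its own where there are three numbers: the shift along the tool's x, y, z in m, then the turn, a rotation vector about the tool's x, y, z in units of 5 degrees (1.0 is 5 degrees). A call has 1 to 20 rows; each row shifts and turns the commanded pose from where the row before left it, along the tool's axes as they then stand; what a row does not reach is not made up. A row lasts 1/8 s, in which the tool goes at most 62.5 mm and 10.7 degrees, less where a joint would pass 70% of its speed; a pose out of reach is approached as far as the arm can. A call is refused whole if a number of a shift passes 0.0625 or a number of a turn 1, either way. A call with a gripper value outside its range is refused whole. "fingers" is the closure in counts, from 0 (fully open) to 255 (shut), set as the call begins (left out, the last holds). The fingers move at their own pace and stop on an object; "grip_force" is the grip in N (left out, the last holds). Time passes only in rows, so rows that do not move let the fingers close. It gives the time, the measured TCP pose, the force and the opening at its end, in the units of the state.
- r.get_obs(): the state, without advancing time (a new reading comes with each control period).
- grab_frame(name): name is "scene" or "top"; returns a dict with "frame" (400x640x3 uint8, red, green, blue), "fx", "fy", "cx", "cy" (pixels), "origin" and "rotation" of the camera in the world. Camera axes: x right, y down, z forward; pixel columns grow to the right and rows downward; lengths in m; the calibration is good to about 2 mm. A picture is of the moment at which its call begins. There is no depth.
- r.hand_in(): hands the job in, once; it reports no verdict.
The state is a dict: "clock": time; "joints": joint angles; "qvel": joint speeds; "tau": joint torques, N m; "tcp_pos": TCP position; "orientation": TCP orientation; "contact_force": force on the tool from outside, world axes, zero at the start; "moment": the same for the moment, N m; "grip_width": finger opening in m.
Only numpy, scipy, OpenCV 4.12 (cv2) and the standard library are available. Lean on these libraries where they do the work, as an engineer would, in place of code of your own. Each camera call takes 0.05 s, during which the arm holds its last target.

### The job

A new abrasive band has been put on the brown scouring wheel of the unplugged finishing machine. Slide the work rest in by its black knob until its edge stands about 4 mm clear of the wheel and let go of it; then stroke the rim gently with a fingertip so that the wheel spins briskly (half a turn a second or more), and leave it untouched to run on by itself for about five seconds, rubbing on nothing. Never press hard on the wheel with fingers or rest, and leave the other things on the bench where they are.

Things in the scene. Friction and masses are not known exactly. Their poses are not given: they have to be found in the camera images.
- machine: Bench finishing machine, grey-green motor on a 200 x 250 mm foot plate, one shaft along its y. Origin on the bench under the motor's middle; x points from its front (rest, switches) to its back, z up. Brown scouring wheel at y = -168 mm, 150 mm in diameter, 44 mm wide (along y), outer end free; dark brush at y = +168 mm on the same shaft. The hood behind the wheel is 30 mm or more lower than its top.
- wheel_top (a point): Nominal top of the brown wheel's rim, mid-width, 215 mm above the bench. Fixed to the machine, not to the wheel: the shaft's bearing blocks are adjustable and the rim is 1 mm off centre, so the true top lies up to 8 mm above or below this point and up to 5 mm to its front or back: find it by touch. The blocks sit in rubber: pressed from above, the wheel yields 1 mm per 8 N. Over 15 N marks the band.
- wheel (a joint): Turn of the shaft with wheel and brush (rad), endless either way, positive when the rim's top moves to the machine's +x (to its back). Ball bearings: once spun it slows by only about 0.3 to 0.4 rad/s each second. A white chalk mark crosses the rim.
- rest_knob (a point): Centre of the black knob on the work rest, in front of the wheel: upright, 26 mm in diameter, 30 mm tall (15 mm up and down from this point), on a thin stem; the aluminium rest plate (75 x 64 x 6 mm) has its top 25 mm below this point and its edge towards the wheel 52 mm from it along the machine's +x. It may be gripped from above, fingers either side along the machine's y.
- rest (a joint): Travel of the rest (m), growing as it is drawn to the machine's -x, away from the wheel. At 0 its edge lies 76 mm in front of the nominal axle, but the true axle is up to 4 mm nearer or farther and the rim 1 mm off centre, so the gap must be found by touch or sight (the rest meets the wheel between -0.006 and 0.004). Starts at 14 to 30 mm, slides stiffly (about 4 N), stays where left; range -8 to 45 mm.
- rest_edge (a point): Middle of the rest plate's edge that faces the wheel, on its top side, 138 mm above the bench, about level with the axle.

How it is judged:
On the way, in this order (a step that is already met when the one before it is completed fails the run):
1. the rest's edge stands 1 to 7 mm clear of the wheel's high spot (77 to 83 mm from the axle) and the rest is let go (horizontal distance between rest_edge and wheel between 0.077 and 0.083 m and contact force between the fingers and machine below 0.1 N), for 0.3 s.
2. with the rest still so set, the wheel runs on by itself, touched by nothing, faster than 1.5 rad/s for 4.2 s on end (a whole turn) (horizontal distance between rest_edge and wheel between 0.077 and 0.083 m and (velocity of joint wheel above 1.5 rad/s or velocity of joint wheel below -1.5 rad/s) and contact force between anything else and wheel below 0.05 N), for 4.2 s.
At the end, for the whole second after the job is handed in: The rest's edge stands 1 to 7 mm clear of the wheel's high spot (77 to 83 mm from the axle, level), and nothing touches the wheel or holds the rest; the wheel may still be turning or have come to a stop (all of step 1 and contact force between anything else and wheel below 0.05 N).
It fails at once if the fingers press on the wheel with more than 15 N (contact force between the fingers and wheel above 15 N).
It fails at once if the rest is pressed against the wheel with more than 15 N (contact force between rest and wheel above 15 N).
It fails at once if another thing on the bench is moved by more than 30 mm (distance of any of boot, glue_tin, wax_jar, hammer, spanner, glue_brush, heel_lifts from where it was at the start of the episode above 0.03 m).
It also fails if it takes over 58 s, if anything falls off the work surface, if the arm or the gripper's body presses on something with over 40 N, if the wrist force passes 120 N, or if a joint passes its speed limit or range.

## Working session

There is one attempt and no reset: what is moved stays moved. The work goes in short steps, Python scripts to look and compute and a tool call to move; the robot and the scene stay as the last step left them, time stands still between calls to the robot, and variables do not carry over. Pictures are saved under pics/ and viewed, and the job is handed in when it is done.

Besides the shell and the picture viewer there is one more tool, called after "Call:" by a JSON object that holds its "op" and its "data". send_rows: Moves the arm, as the interface text tells. Its arguments: {"type":"object","properties":{"series":{"type":"array"},"fingers":{"type":"number"},"grip_force":{"type":"number"}},"required":["series"]}

```bash
mkdir -p pics
python3 - <<'E'
from bench import r, grab_frame
import cv2
o=r.get_obs()
for k,v in o.items(): print(k,v)
for n in ("scene","top"):
    f=grab_frame(n); cv2.imwrite(f"pics/{n}0.png",f["frame"][:,:,::-1]); print(n,{k:v for k,v in f.items() if k!="frame"})
E
```

```text
clock 0.0
joints [ 1.0648987   0.47779688  0.02233073  1.55649437 -0.01151011  1.10926455
 -0.08308458]
qvel [-0.00066916  0.00153842 -0.00050274  0.0009543  -0.00059461  0.00012614
  0.0018793 ]
tau [-1.84856681e-04 -5.96452224e+01  1.60809807e+00 -2.81202006e+01
  1.25496762e-02  9.32079682e-03  4.68885986e-06]
tcp_pos [ 0.26124613 -0.62173906  0.23030956]
orientation [-2.61585546e+00  1.73815379e+00  2.50226891e-03]
contact_force [-0.36935019  0.64878071 -0.69688864]
moment [ 0.03198298 -0.03274383  0.00826995]
grip_width 0.08524786271071838
scene {'fx': 368.1957087513945, 'fy': 368.1957087513945, 'cx': 319.4568050229297, 'cy': 195.5470609938239, 'origin': array([ 0.71918814, -0.0601768 ,  0.74673892]), 'rotation': array([-2.60896977, -1.03607422,  0.18447886])}
top {'fx': 496.0534817098552, 'fy': 496.0534817098552, 'cx': 317.8614517456435, 'cy': 205.74953037268062, 'origin': array([0.42673401, 0.09656246, 0.96648983]), 'rotation': array([-2.10732319,  2.13990032, -0.15632722])}
```

View pics/scene0.png

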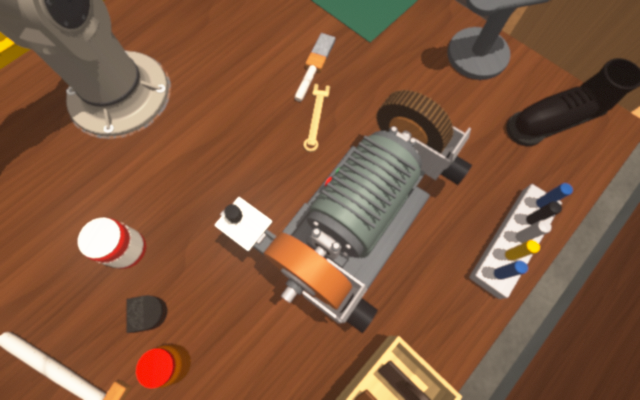

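View pics/top0.png

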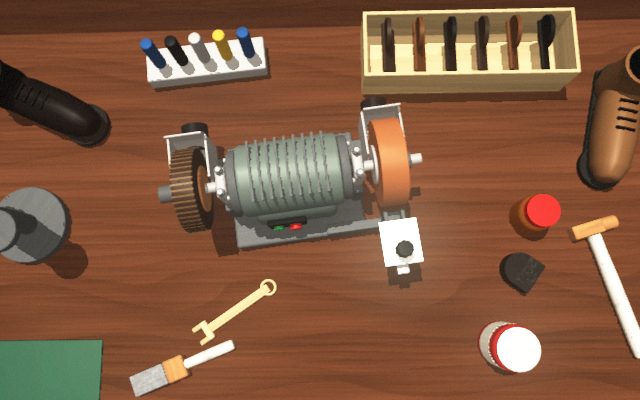

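The scene view shows the wheel at about (308,268) and the knob at (233,213). The top view shows the wheel at about (390,162) and the knob at (404,249). I'll zoom in on both.

Run:
```python
import cv2
a=cv2.imread("pics/top0.png")[100:290,330:450]; cv2.imwrite("pics/topz.png",cv2.resize(a,None,fx=3,fy=3,interpolation=cv2.INTER_CUBIC))
a=cv2.imread("pics/scene0.png")[180:330,200:390]; cv2.imwrite("pics/scenez.png",cv2.resize(a,None,fx=4,fy=4,interpolation=cv2.INTER_CUBIC))
```

```text
(no output)
```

View pics/topz.png

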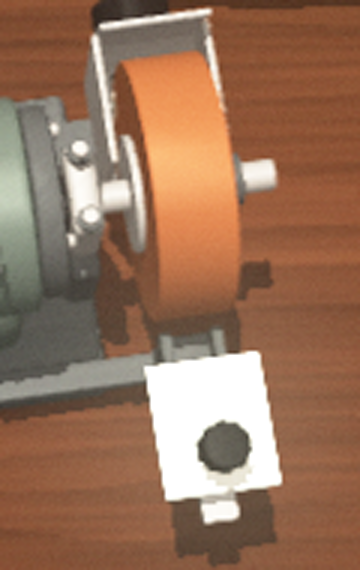

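View pics/scenez.png

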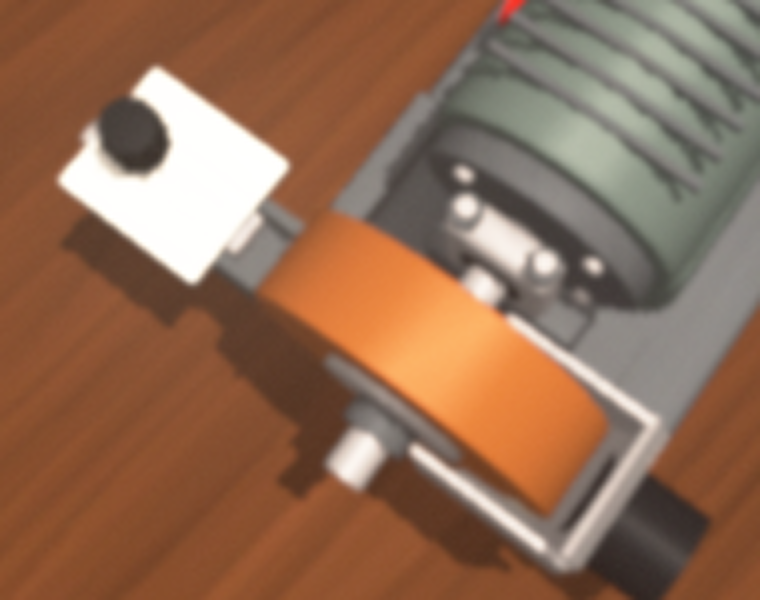

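```bash
cat > h.py <<'E'
import numpy as np, cv2
from scipy.spatial.transform import Rotation as R
C={"scene":dict(f=368.1957087513945,c=(319.4568050229297,195.5470609938239),o=np.array([0.71918814,-0.0601768,0.74673892]),R=R.from_rotvec([-2.60896977,-1.03607422,0.18447886]).as_matrix()),
"top":dict(f=496.0534817098552,c=(317.8614517456435,205.74953037268062),o=np.array([0.42673401,0.09656246,0.96648983]),R=R.from_rotvec([-2.10732319,2.13990032,-0.15632722]).as_matrix())}
def ray(n,p):
    c=C[n]; d=c["R"]@np.array([(p[0]-c["c"][0])/c["f"],(p[1]-c["c"][1])/c["f"],1]); return c["o"],d/np.linalg.norm(d)
def tri(ps,pt):
    A=np.zeros((3,3));b=np.zeros(3);L=[]
    for n,p in (("scene",ps),("top",pt)):
        o,d=ray(n,p);P=np.eye(3)-np.outer(d,d);A+=P;b+=P@o;L.append((o,P))
    x=np.linalg.solve(A,b); return x,[round(1e3*np.linalg.norm(P@(x-o)),1) for o,P in L]
def onz(n,p,z):
    o,d=ray(n,p); return o+d*(z-o[2])/d[2]
def proj(n,X):
    c=C[n]; q=c["R"].T@(np.asarray(X)-c["o"]); return q[:2]/q[2]*c["f"]+np.array(c["c"])
E
python3 - <<'E'
from h import *
W={}
for n,(x0,y0,x1,y1) in {"scene":(210,190,280,255),"top":(370,210,435,275)}.items():
    im=cv2.imread(f"pics/{n}0.png"); s=im[y0:y1,x0:x1]; s=cv2.resize(s,None,fx=4,fy=4,interpolation=cv2.INTER_CUBIC)
    m=(s.min(2)>200).astype(np.uint8); cs,_=cv2.findContours(m,0,2); c=cv2.convexHull(max(cs,key=cv2.contourArea))
    q=cv2.approxPolyDP(c,12,True)[:,0]; print(n,(q+.5)/4-.5+[x0,y0])
    g=(s.max(2)<90).astype(np.uint8); cs,_=cv2.findContours(g,0,2)
    for k in cs:
        if cv2.contourArea(k)>500: print(' dark',cv2.contourArea(k)/16,[np.round((np.array(v)+.5)/4-.5+[x0,y0],1) for v in [cv2.minEnclosingCircle(k)[0]]],cv2.minEnclosingCircle(k)[1]/4)
z=lambda p:(np.array(p)+.5)/4-.5+[200,180]
t=lambda p:(np.array(p)+.5)/3-.5+[330,100]
for nm,a,b in [("edge+y",(290,165),(145,367)),("edge-y",(193,284),(259,351)),("far-y",(59,180),(283,484)),("far+y",(155,67),(166,501)),("knobtop",(128,131),(224,445)),("stub end",(350,465),(268,173))]:
    print(nm,tri(z(a),t(b)))
E
```

```text
scene [[238.125 197.125]
 [270.875 220.125]
 [263.875 235.375]
 [248.125 249.625]
 [214.875 224.875]]
 dark 200.125 [array([232.6, 213.2])] 9.253772735595703
top [[415.125 216.875]
 [422.875 260.625]
 [385.125 265.875]
 [377.625 221.875]]
edge+y (array([0.53824247, 0.01327695, 0.13955616]), [np.float64(0.4), np.float64(0.4)])
edge-y (array([ 0.54608767, -0.05040079,  0.14038265]), [np.float64(0.4), np.float64(0.4)])
far-y (array([ 0.472037  , -0.05944456,  0.14187519]), [np.float64(0.8), np.float64(0.8)])
far+y (array([0.4634708 , 0.00402324, 0.14029017]), [np.float64(0.0), np.float64(0.0)])
knobtop (array([ 0.49064735, -0.02492135,  0.1737905 ]), [np.float64(1.0), np.float64(1.0)])
stub end (array([ 0.64610728, -0.05778242,  0.15031597]), [np.float64(1.1), np.float64(1.1)])
```

Run:
```python
from h import *
from bench import r
o=r.get_obs(); M=R.from_rotvec(o["orientation"]).as_matrix(); print(M.round(3))
yaw=np.arctan2(.0091,.0744);u=np.array([np.cos(yaw),np.sin(yaw),0]);v=np.array([-u[1],u[0],0])
for s in (1,-1):
    x=s*v; T=np.column_stack([x,np.cross([0,0,-1],x),[0,0,-1]])
    print(s,(R.from_matrix(M.T@T).as_rotvec()/np.deg2rad(5)).round(2), R.from_matrix(T).as_rotvec())
    print(M.T@(np.array([.4906,-.0249,.26])-o["tcp_pos"]))
print(u,v)
```

```text
[[ 0.387 -0.922 -0.001]
 [-0.922 -0.387  0.001]
 [-0.002  0.    -1.   ]]
1 [-3.000e-02  1.000e-02 -3.284e+01] [2.08223014 2.35242897 0.        ]
[-0.4615292  -0.44265935 -0.02886468]
-1 [0.   0.02 3.16] [ 2.35242897 -2.08223014  0.        ]
[-0.4615292  -0.44265935 -0.02886468]
[0.9926028  0.12140706 0.        ] [-0.12140706  0.9926028   0.        ]
```

Call:
{"op": "send_rows", "data": {"series": [[[0,0,-0.0075],[0,0,0.79]],[[0,0,-0.0075],[0,0,0.79]],[[0,0,-0.0075],[0,0,0.79]],[[0,0,-0.0075],[0,0,0.79]],[[-0.04,-0.0214,0],[0,0,0]],[[-0.04,-0.0214,0],[0,0,0]],[[-0.04,-0.0214,0],[0,0,0]],[[-0.04,-0.0214,0],[0,0,0]],[[-0.04,-0.0214,0],[0,0,0]],[[-0.04,-0.0214,0],[0,0,0]],[[-0.04,-0.0214,0],[0,0,0]],[[-0.04,-0.0214,0],[0,0,0]],[[-0.04,-0.0214,0],[0,0,0]],[[-0.04,-0.0214,0],[0,0,0]],[[-0.04,-0.0214,0],[0,0,0]],[[-0.04,-0.0214,0],[0,0,0]],[[-0.04,-0.0214,0],[0,0,0]],[[-0.04,-0.0214,0],[0,0,0]]], "fingers": 0, "grip_force": 20}}

```text
clock: 2.35
tcp_pos: [0.4908, -0.0287, 0.2611]
orientation: [2.352, -2.082, -0.0]
contact_force: [0.9, -0.6, 0.3]
grip_width: 0.0857
```

```bash
cat >> h.py <<'E'
yaw=np.arctan2(.0091,.0744);u=np.array([np.cos(yaw),np.sin(yaw),0]);v=np.array([-u[1],u[0],0])
T=np.column_stack([-v,-u,[0,0,-1]])
def st():
    from bench import r
    o=r.get_obs(); M=R.from_rotvec(o["orientation"]).as_matrix(); p=o["tcp_pos"]
    print("t",round(o["clock"],2),"tcp",p.round(4),"u",round(p@u,4),"v",round(p@v,4),"w",round(o["grip_width"],4),"Fu,Fv,Fz",(o["contact_force"]@u).round(2),(o["contact_force"]@v).round(2),o["contact_force"][2].round(2),"turn",(R.from_matrix(M.T@T).as_rotvec()/np.deg2rad(5)).round(3))
    return o,M,p
E
python3 - <<'E'
from h import *
o,M,p=st()
print("need tool shift",M.T@(np.array([.4906,-.0249,.15])-p), o["joints"].round(2))
E
```

```text
t 2.35 tcp [ 0.4908 -0.0287  0.2611] u 0.4837 v -0.0881 w 0.0857 Fu,Fv,Fz 0.84 -0.7 0.31 turn [ 0.005 -0.001  0.001]
need tool shift [-0.00378756 -0.00031292  0.11109451] [ 0.23  0.16 -0.33  1.93  0.06  1.06 -1.58]
```

Call:
{"op": "send_rows", "data": {"series": [[[-0.0038,0,0.03],[0,0,0]],[[0,0,0.03],[0,0,0]],[[0,0,0.03],[0,0,0]],[[0,0,0.021],[0,0,0]],[[0,0,0],[0,0,0]]]}}

```text
clock: 2.98
tcp_pos: [0.4888, -0.0263, 0.1488]
orientation: [2.351, -2.08, -0.005]
contact_force: [-0.7, -0.1, -0.1]
grip_width: 0.0853
```

Call:
{"op": "send_rows", "data": {"series": [[[0,0,0],[0,0,0]],[[0,0,0],[0,0,0]],[[0,0,0],[0,0,0]],[[0,0,0],[0,0,0]],[[0,0,0],[0,0,0]]], "fingers": 255, "grip_force": 30}}

```text
clock: 3.6
tcp_pos: [0.4907, -0.0246, 0.1513]
orientation: [-2.352, 2.079, 0.0]
contact_force: [-1.3, 3.6, 5.4]
grip_width: 0.0246
```

Run:
```python
from h import *
from bench import grab_frame
o,M,p=st()
f=grab_frame("scene"); cv2.imwrite("pics/s1.png",f["frame"][:,:,::-1])
```

```text
t 3.6 tcp [ 0.4907 -0.0246  0.1513] u 0.484 v -0.084 w 0.0246 Fu,Fv,Fz -0.89 3.76 5.4 turn [-0.016  0.015  0.016]
```

View pics/s1.png

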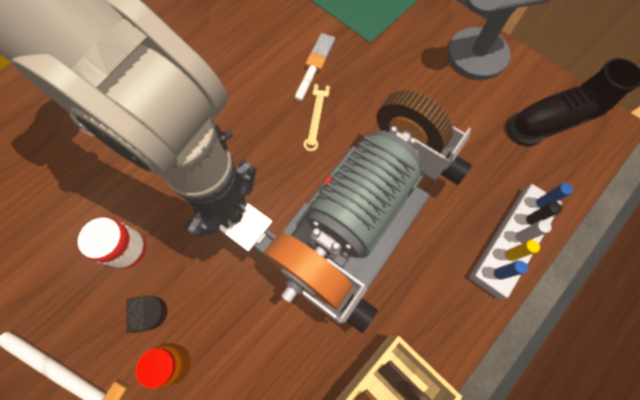

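Call:
{"op": "send_rows", "data": {"series": [[[0,-0.003,0],[0,0,0]],[[0,-0.004,0],[0,0,0]],[[0,-0.004,0],[0,0,0]],[[0,-0.002,0],[0,0,0]]]}}

```text
clock: 4.15
tcp_pos: [0.503, -0.0231, 0.1512]
orientation: [-2.353, 2.08, 0.002]
contact_force: [-4.1, 4.1, 8.2]
grip_width: 0.0249
```

Run:
```python
from h import *
from bench import grab_frame
o,M,p=st()
f=grab_frame("top"); a=f["frame"][:,:,::-1]; cv2.imwrite("pics/t1.png",a); cv2.imwrite("pics/t1z.png",cv2.resize(a[100:290,330:450],None,fx=3,fy=3,interpolation=cv2.INTER_CUBIC))
st()
```

```text
t 4.15 tcp [ 0.503  -0.0231  0.1512] u 0.4965 v -0.084 w 0.0249 Fu,Fv,Fz -3.61 4.57 8.23 turn [0.001 0.015 0.015]
t 4.2 tcp [ 0.5032 -0.0231  0.1512] u 0.4967 v -0.084 w 0.0248 Fu,Fv,Fz -2.74 4.46 7.91 turn [-0.002  0.015  0.015]
```

View pics/t1z.png

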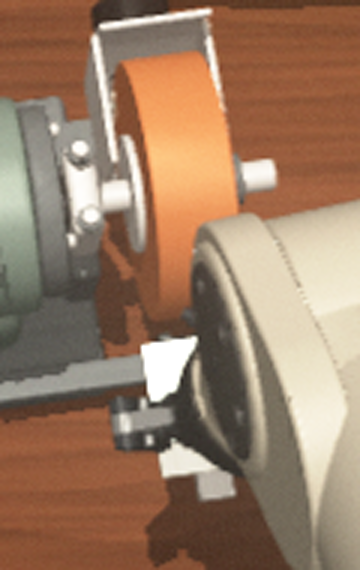

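Call:
{"op": "send_rows", "data": {"series": [[[0,-0.002,0],[0,0,0]],[[0,-0.001,0],[0,0,0]],[[0,-0.001,0],[0,0,0]]]}}

```text
clock: 4.58
tcp_pos: [0.5068, -0.0227, 0.1512]
orientation: [-2.353, 2.08, 0.002]
contact_force: [-5.5, 4.5, 7.8]
grip_width: 0.0252
```

Call:
{"op": "send_rows", "data": {"series": [[[0,-0.001,0],[0,0,0]],[[0,0,0],[0,0,0]]]}}

```text
clock: 4.82
tcp_pos: [0.5079, -0.0225, 0.1512]
orientation: [-2.353, 2.08, 0.001]
contact_force: [-3.8, 4.8, 7.6]
grip_width: 0.0251
```

Run:
```python
from h import *
st()
```

```text
t 4.83 tcp [ 0.5079 -0.0225  0.1512] u 0.5015 v -0.084 w 0.0251 Fu,Fv,Fz -3.19 5.27 7.57 turn [-0.001  0.015  0.016]
```

Call:
{"op": "send_rows", "data": {"series": [[[0,-0.0005,0],[0,0,0]]], "grip_force": 20}}

```text
clock: 4.95
tcp_pos: [0.5083, -0.0224, 0.1512]
orientation: [-2.353, 2.08, 0.002]
contact_force: [-3.9, 4.1, 7.9]
grip_width: 0.025
```

Call:
{"op": "send_rows", "data": {"series": [[[0,-0.0005,0],[0,0,0]]]}}

```text
clock: 5.08
tcp_pos: [0.5088, -0.0224, 0.1513]
orientation: [-2.353, 2.08, 0.002]
contact_force: [-5.0, 3.7, 7.5]
grip_width: 0.0252
```

Call:
{"op": "send_rows", "data": {"series": [[[0,-0.0005,0],[0,0,0]]]}}

```text
clock: 5.2
tcp_pos: [0.5093, -0.0223, 0.1513]
orientation: [-2.353, 2.08, 0.002]
contact_force: [-4.2, 4.0, 9.0]
grip_width: 0.025
```

Call:
{"op": "send_rows", "data": {"series": [[[0,-0.0005,0],[0,0,0]]]}}

```text
clock: 5.32
tcp_pos: [0.5098, -0.0223, 0.1512]
orientation: [-2.353, 2.08, 0.002]
contact_force: [-4.8, 3.1, 8.1]
grip_width: 0.0251
```

Call:
{"op": "send_rows", "data": {"series": [[[0,-0.0005,0],[0,0,0]]]}}

```text
clock: 5.45
tcp_pos: [0.5103, -0.0222, 0.1513]
orientation: [-2.353, 2.08, 0.002]
contact_force: [-4.4, 3.3, 7.9]
grip_width: 0.0251
```

Call:
{"op": "send_rows", "data": {"series": [[[0,-0.0005,0],[0,0,0]]]}}

```text
clock: 5.58
tcp_pos: [0.5108, -0.0222, 0.1513]
orientation: [-2.353, 2.08, 0.002]
contact_force: [-4.2, 4.7, 8.1]
grip_width: 0.0248
```

Call:
{"op": "send_rows", "data": {"series": [[[0,-0.0005,0],[0,0,0]]]}}

```text
clock: 5.7
tcp_pos: [0.5113, -0.0221, 0.1512]
orientation: [-2.353, 2.08, 0.002]
contact_force: [-5.2, 4.4, 8.2]
grip_width: 0.025
```

Call:
{"op": "send_rows", "data": {"series": [[[0,-0.0005,0],[0,0,0]]]}}

```text
clock: 5.82
tcp_pos: [0.5118, -0.022, 0.1513]
orientation: [-2.353, 2.08, 0.002]
contact_force: [-4.1, 3.9, 8.0]
grip_width: 0.0251
```

Call:
{"op": "send_rows", "data": {"series": [[[0,-0.0005,0],[0,0,0]]]}}

```text
clock: 5.95
tcp_pos: [0.5122, -0.0219, 0.1512]
orientation: [-2.353, 2.08, 0.002]
contact_force: [-4.5, 4.7, 8.4]
grip_width: 0.0254
```

Call:
{"op": "send_rows", "data": {"series": [[[0,-0.0005,0],[0,0,0]]]}}

```text
clock: 6.08
tcp_pos: [0.5127, -0.0219, 0.1512]
orientation: [-2.353, 2.08, 0.002]
contact_force: [-4.5, 4.4, 8.2]
grip_width: 0.025
```

Call:
{"op": "send_rows", "data": {"series": [[[0,-0.0005,0],[0,0,0]]]}}

```text
clock: 6.2
tcp_pos: [0.5132, -0.0218, 0.1512]
orientation: [-2.353, 2.08, 0.002]
contact_force: [-4.5, 4.1, 8.1]
grip_width: 0.0246
```

Call:
{"op": "send_rows", "data": {"series": [[[0,-0.0005,0],[0,0,0]]]}}

```text
clock: 6.32
tcp_pos: [0.5137, -0.0218, 0.1512]
orientation: [-2.353, 2.08, 0.002]
contact_force: [-4.1, 4.5, 8.1]
grip_width: 0.0251
```

Call:
{"op": "send_rows", "data": {"series": [[[0,-0.0005,0],[0,0,0]]]}}

```text
clock: 6.45
tcp_pos: [0.5142, -0.0217, 0.1512]
orientation: [-2.353, 2.08, 0.002]
contact_force: [-5.1, 4.4, 8.5]
grip_width: 0.0251
```

Run:
```python
from h import *
from bench import grab_frame
o,M,p=st()
f=grab_frame("scene"); a=f["frame"][:,:,::-1]; cv2.imwrite("pics/s2.png",a); cv2.imwrite("pics/s2z.png",cv2.resize(a[180:330,200:390],None,fx=4,fy=4,interpolation=cv2.INTER_CUBIC))
```

```text
t 6.45 tcp [ 0.5142 -0.0217  0.1512] u 0.5078 v -0.084 w 0.0251 Fu,Fv,Fz -4.54 4.95 8.48 turn [0.003 0.015 0.016]
```

View pics/s2z.png

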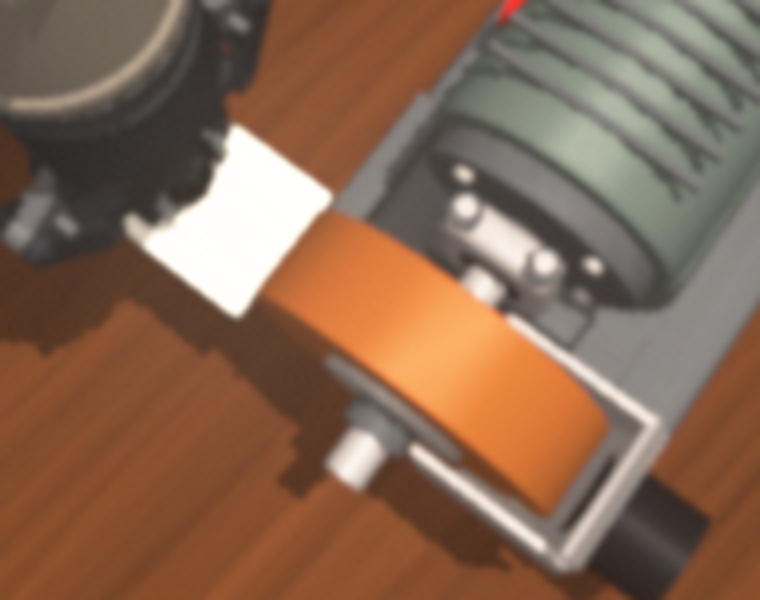

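The rest now nearly meets the rim in the image, at about (275,255) zoomed, with no contact force yet. I'll go on in half-millimetre steps.

Call:
{"op": "send_rows", "data": {"series": [[[0,-0.0005,0],[0,0,0]]]}}

```text
clock: 6.62
tcp_pos: [0.5147, -0.0216, 0.1512]
orientation: [-2.353, 2.08, 0.002]
contact_force: [-4.7, 3.9, 8.4]
grip_width: 0.0248
```

Call:
{"op": "send_rows", "data": {"series": [[[0,-0.0005,0],[0,0,0]]]}}

```text
clock: 6.75
tcp_pos: [0.5152, -0.0216, 0.1512]
orientation: [-2.353, 2.08, 0.002]
contact_force: [-5.2, 4.1, 7.8]
grip_width: 0.025
```

Call:
{"op": "send_rows", "data": {"series": [[[0,-0.0005,0],[0,0,0]]]}}

```text
clock: 6.88
tcp_pos: [0.5153, -0.0216, 0.1512]
orientation: [-2.354, 2.081, 0.003]
contact_force: [-7.8, 3.3, 10.3]
grip_width: 0.0249
```

Contact: the TCP stalled at x=0.5153 and the force rose by 3 N. I'll back off to 5.3 mm from contact, which is roughly 80 mm from the axle.

Call:
{"op": "send_rows", "data": {"series": [[[0,0.0015,0],[0,0,0]],[[0,0.0015,0],[0,0,0]],[[0,0.0015,0],[0,0,0]],[[0,0.0012,0],[0,0,0]],[[0,0,0],[0,0,0]]]}}

```text
clock: 7.5
tcp_pos: [0.5122, -0.0219, 0.1513]
orientation: [-2.351, 2.077, -0.003]
contact_force: [2.7, 4.8, 1.6]
grip_width: 0.0249
```

Run:
```python
from h import *
st()
```

```text
t 7.5 tcp [ 0.5122 -0.0219  0.1513] u 0.5058 v -0.0839 w 0.0249 Fu,Fv,Fz 3.26 4.41 1.55 turn [-0.05   0.018  0.019]
```

Call:
{"op": "send_rows", "data": {"series": [[[0,0.0012,0],[0,0,0]],[[0,0.001,0],[0,0,0]],[[0,0,0],[0,0,0]]]}}

```text
clock: 7.88
tcp_pos: [0.5101, -0.0222, 0.1513]
orientation: [-2.351, 2.077, -0.003]
contact_force: [3.0, 5.7, 2.0]
grip_width: 0.0249
```

Run:
```python
from h import *
st()
```

```text
t 7.88 tcp [ 0.5101 -0.0222  0.1513] u 0.5036 v -0.084 w 0.0249 Fu,Fv,Fz 3.63 5.29 1.99 turn [-0.05   0.018  0.019]
```

Call:
{"op": "send_rows", "data": {"series": [[[0,-0.001,0],[0,0,0]],[[0,0,0],[0,0,0]]]}}

```text
clock: 8.12
tcp_pos: [0.5101, -0.0222, 0.1513]
orientation: [-2.352, 2.079, -0.001]
contact_force: [-1.0, 5.1, 5.2]
grip_width: 0.0251
```

Call:
{"op": "send_rows", "data": {"series": [[[0,0,0],[0,0,0]],[[0,0,0],[0,0,0]],[[0,0,0],[0,0,0]],[[0,0,0],[0,0,0]]], "fingers": 0}}

```text
clock: 8.62
tcp_pos: [0.5091, -0.0242, 0.1502]
orientation: [2.352, -2.082, -0.0]
contact_force: [-0.6, -0.5, -0.2]
grip_width: 0.0858
```

Call:
{"op": "send_rows", "data": {"series": [[[0,0,-0.02],[0,0,0]],[[0,0,-0.04],[0,0,0]],[[0,0,-0.05],[0,0,0]],[[0,0,0],[0,0,0]]]}}

```text
clock: 9.12
tcp_pos: [0.5117, -0.0238, 0.2643]
orientation: [-2.349, 2.079, -0.009]
contact_force: [0.4, 0.1, 0.2]
grip_width: 0.0855
```

Run:
```python
from h import *
from bench import grab_frame
o,M,p=st()
for n,(x0,y0,x1,y1) in {"scene":(200,180,390,330),"top":(330,100,450,290)}.items():
    f=grab_frame(n); a=f["frame"][:,:,::-1]; cv2.imwrite(f"pics/{n}3.png",a); cv2.imwrite(f"pics/{n}3z.png",cv2.resize(a[y0:y1,x0:x1],None,fx=3,fy=3,interpolation=cv2.INTER_CUBIC))
```

```text
t 9.12 tcp [ 0.5117 -0.0238  0.2643] u 0.505 v -0.0857 w 0.0855 Fu,Fv,Fz 0.44 0.03 0.21 turn [-0.089 -0.013 -0.   ]
```

View pics/scene3z.png

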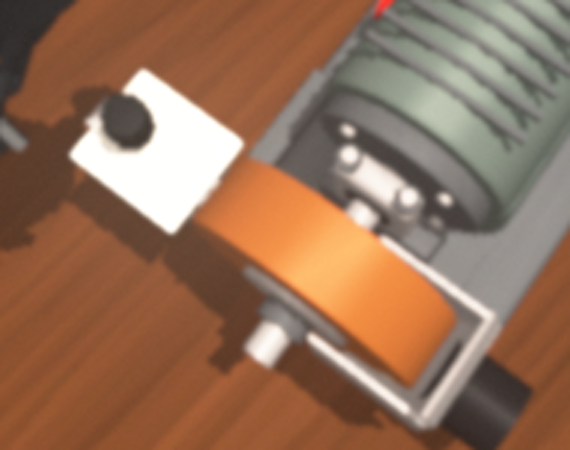

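View pics/top3z.png

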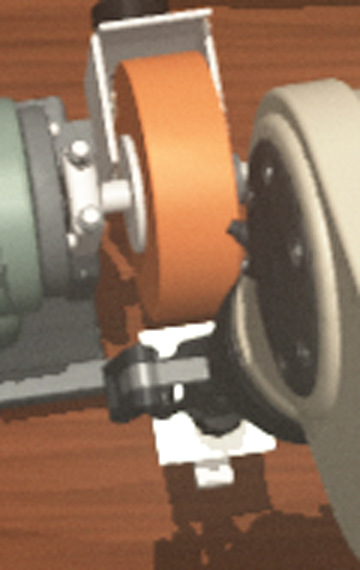

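Run:
```python
from h import *
def meas(fn):
    im=cv2.imread(fn); x0,y0,x1,y1=210,190,290,265; s=cv2.resize(im[y0:y1,x0:x1],None,fx=4,fy=4,interpolation=cv2.INTER_CUBIC)
    m=(s.min(2)>190).astype(np.uint8); cs,_=cv2.findContours(m,0,2); c=cv2.convexHull(max(cs,key=cv2.contourArea))
    q=(cv2.approxPolyDP(c,12,True)[:,0]+.5)/4-.5+[x0,y0]
    return [ (np.round(a,1),(onz("scene",a,.138)@u).round(4),(onz("scene",a,.138)@v).round(4)) for a in q]
for f in ("pics/scene0.png","pics/scene3.png"):
    print(f); [print(' ',x) for x in meas(f)]
a=onz("scene",(232.2,212.7),.178);b=onz("scene",((128+.5)/3-.5+200,(122+.5)/3-.5+180),.178);print(a@u,b@u)
```

```text
pics/scene0.png
  (array([237.9, 197.1]), np.float64(0.4598), np.float64(-0.0535))
  (array([271.1, 220.6]), np.float64(0.534), np.float64(-0.0523))
  (array([260.6, 239.9]), np.float64(0.541), np.float64(-0.0891))
  (array([247.9, 249.9]), np.float64(0.5347), np.float64(-0.1149))
  (array([214.9, 225.1]), np.float64(0.4615), np.float64(-0.1156))
pics/scene3.png
  (array([247.1, 203.1]), np.float64(0.4802), np.float64(-0.0524))
  (array([280.1, 227.1]), np.float64(0.5536), np.float64(-0.0521))
  (array([257.1, 256.9]), np.float64(0.5546), np.float64(-0.1148))
  (array([223.4, 231.6]), np.float64(0.4808), np.float64(-0.1155))
0.4862071707911087 0.5077796182683657
```

Call:
{"op": "send_rows", "data": {"series": [[[0,-0.03,0],[0,0,0]],[[0,-0.05,0],[0,0,0]],[[-0.002,-0.049,0],[0,0,0]],[[0,0,0],[0,0,0]],[[0,0,0],[0,0,0]]], "fingers": 255}}

```text
clock: 9.85
tcp_pos: [0.6358, -0.0063, 0.2583]
orientation: [2.351, -2.08, -0.004]
contact_force: [-0.4, 0.6, 0.3]
grip_width: -0.0
```

Run:
```python
from h import *
st()
```

```text
t 9.85 tcp [ 0.6358 -0.0063  0.2583] u 0.6303 v -0.0835 w -0.0 Fu,Fv,Fz -0.31 0.63 0.28 turn [0.042 0.003 0.006]
```

Call:
{"op": "send_rows", "data": {"series": [[[0,-0.0037,0.013],[0,0,0]],[[0,0,0.013],[0,0,0]],[[0,0,0.003],[0,0,0]],[[0,0,0.001],[0,0,0]]]}}

```text
clock: 10.35
tcp_pos: [0.6404, -0.0059, 0.2301]
orientation: [2.352, -2.082, -0.0]
contact_force: [-0.4, 0.6, -0.3]
grip_width: -0.0
```

Call:
{"op": "send_rows", "data": {"series": [[[0,0,0.001],[0,0,0]],[[0,0,0.001],[0,0,0]]]}}

```text
clock: 10.6
tcp_pos: [0.6409, -0.0058, 0.2287]
orientation: [-2.352, 2.082, -0.001]
contact_force: [0.4, -0.5, -0.3]
grip_width: 0.0
```

Call:
{"op": "send_rows", "data": {"series": [[[0,0,0.001],[0,0,0]],[[0,0,0.001],[0,0,0]]]}}

```text
clock: 10.85
tcp_pos: [0.6407, -0.0058, 0.2263]
orientation: [-2.353, 2.082, -0.0]
contact_force: [-0.6, 0.1, 0.4]
grip_width: -0.0001
```

Call:
{"op": "send_rows", "data": {"series": [[[0,0,0.001],[0,0,0]]]}}

```text
clock: 10.98
tcp_pos: [0.6407, -0.0058, 0.2253]
orientation: [-2.353, 2.082, -0.0]
contact_force: [0.2, -0.3, 0.9]
grip_width: 0.0003
```

Call:
{"op": "send_rows", "data": {"series": [[[0,0,0.001],[0,0,0]]]}}

```text
clock: 11.1
tcp_pos: [0.6407, -0.0058, 0.2242]
orientation: [2.353, -2.082, 0.0]
contact_force: [0.4, 0.5, -0.1]
grip_width: -0.0003
```

Call:
{"op": "send_rows", "data": {"series": [[[0,0,0.001],[0,0,0]]]}}

```text
clock: 11.22
tcp_pos: [0.6407, -0.0058, 0.2232]
orientation: [2.353, -2.082, -0.0]
contact_force: [0.7, -0.7, -0.2]
grip_width: -0.0
```

Call:
{"op": "send_rows", "data": {"series": [[[0,0,0.001],[0,0,0]]]}}

```text
clock: 11.35
tcp_pos: [0.6407, -0.0058, 0.2222]
orientation: [2.353, -2.082, 0.0]
contact_force: [-0.4, 0.5, 0.7]
grip_width: 0.0005
```

Call:
{"op": "send_rows", "data": {"series": [[[0,0,0.0007],[0,0,0]]]}}

```text
clock: 11.48
tcp_pos: [0.6407, -0.0057, 0.2215]
orientation: [-2.353, 2.082, 0.0]
contact_force: [-0.4, 0.1, -0.0]
grip_width: 0.0002
```

Call:
{"op": "send_rows", "data": {"series": [[[0,0,0.001],[0,0,0]]]}}

```text
clock: 11.6
tcp_pos: [0.6407, -0.0058, 0.2206]
orientation: [-2.353, 2.082, -0.0]
contact_force: [0.4, -0.5, -0.4]
grip_width: -0.0002
```

Call:
{"op": "send_rows", "data": {"series": [[[0,0,0.001],[0,0,0]]]}}

```text
clock: 11.72
tcp_pos: [0.6407, -0.0058, 0.2196]
orientation: [2.353, -2.082, 0.0]
contact_force: [-0.0, -1.0, -0.1]
grip_width: 0.0
```

Call:
{"op": "send_rows", "data": {"series": [[[0,0,0.001],[0,0,0]]]}}

```text
clock: 11.85
tcp_pos: [0.6407, -0.0058, 0.2185]
orientation: [-2.353, 2.082, -0.0]
contact_force: [0.1, 0.5, -0.2]
grip_width: 0.0001
```

Call:
{"op": "send_rows", "data": {"series": [[[0,0,0.001],[0,0,0]]]}}

```text
clock: 11.98
tcp_pos: [0.6407, -0.0058, 0.2176]
orientation: [-2.353, 2.082, -0.0]
contact_force: [-0.2, 0.5, 0.6]
grip_width: -0.0002
```

Call:
{"op": "send_rows", "data": {"series": [[[0,0,0.001],[0,0,0]]]}}

```text
clock: 12.1
tcp_pos: [0.6407, -0.0058, 0.2165]
orientation: [-2.353, 2.082, -0.0]
contact_force: [0.3, 0.8, -0.4]
grip_width: -0.0
```

Call:
{"op": "send_rows", "data": {"series": [[[0,0,0.001],[0,0,0]]]}}

```text
clock: 12.22
tcp_pos: [0.6407, -0.0058, 0.2156]
orientation: [-2.353, 2.082, -0.0]
contact_force: [-0.1, -0.1, 0.5]
grip_width: -0.0001
```

Call:
{"op": "send_rows", "data": {"series": [[[0,0,0.001],[0,0,0]]]}}

```text
clock: 12.35
tcp_pos: [0.6407, -0.0058, 0.2145]
orientation: [2.353, -2.082, 0.0]
contact_force: [0.4, -0.2, -0.7]
grip_width: -0.0001
```

Call:
{"op": "send_rows", "data": {"series": [[[0,0,0.001],[0,0,0]]]}}

```text
clock: 12.48
tcp_pos: [0.6407, -0.0058, 0.2136]
orientation: [-2.353, 2.082, -0.0]
contact_force: [-0.2, -0.4, 0.5]
grip_width: 0.0003
```

Run:
```python
from h import *
from bench import grab_frame
for n,(x0,y0,x1,y1) in {"scene":(200,180,390,330)}.items():
    f=grab_frame(n); a=f["frame"][:,:,::-1]; cv2.imwrite(f"pics/{n}4.png",a); cv2.imwrite(f"pics/{n}4z.png",cv2.resize(a[y0:y1,x0:x1],None,fx=4,fy=4,interpolation=cv2.INTER_CUBIC))
```

```text
(no output)
```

View pics/scene4z.png

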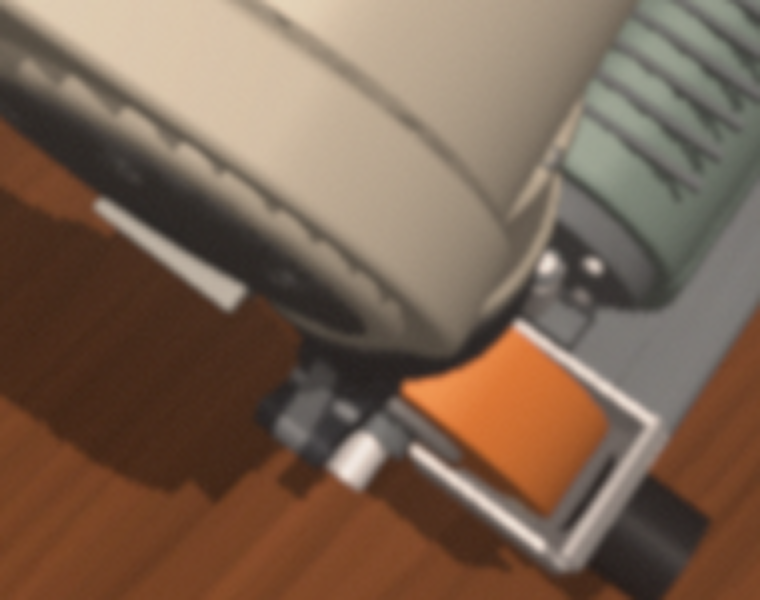

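The arm hides the fingertip, but it is over the wheel and the nearby parts are undisturbed. I'll keep feeling downward.

Call:
{"op": "send_rows", "data": {"series": [[[0,0,0.001],[0,0,0]]]}}

```text
clock: 12.65
tcp_pos: [0.6408, -0.0058, 0.2127]
orientation: [-2.353, 2.082, -0.0]
contact_force: [0.6, 0.2, 2.5]
grip_width: -0.0004
```

Call:
{"op": "send_rows", "data": {"series": [[[0,0,0.001],[0,0,0]]]}}

```text
clock: 12.78
tcp_pos: [0.6413, -0.0057, 0.2123]
orientation: [-2.352, 2.081, -0.002]
contact_force: [0.5, -0.3, 5.2]
grip_width: -0.0003
```

Call:
{"op": "send_rows", "data": {"series": [[[0,0,0.001],[0,0,0]]]}}

```text
clock: 12.9
tcp_pos: [0.6417, -0.0057, 0.2119]
orientation: [-2.351, 2.081, -0.003]
contact_force: [-0.6, -0.1, 7.8]
grip_width: 0.0
```

Call:
{"op": "send_rows", "data": {"series": [[[0,0,0.001],[0,0,0]]]}}

```text
clock: 13.02
tcp_pos: [0.6422, -0.0056, 0.2115]
orientation: [-2.351, 2.08, -0.004]
contact_force: [-0.5, 0.2, 10.2]
grip_width: 0.0001
```

Rim contact is at z≈0.2130, with about 2.5 N per commanded mm. I'll lift, go back 60 mm and set the stroke height about 2.4 mm into the rim.

Call:
{"op": "send_rows", "data": {"series": [[[0,0,-0.025],[0,0,0]],[[0,0.03,0],[0,0,0]],[[0,0.03,0],[0,0,0]],[[0,0,0.012],[0,0,0]],[[0,0,0.012],[0,0,0]],[[0,0,0],[0,0,0]]]}}

```text
clock: 13.78
tcp_pos: [0.5809, -0.0129, 0.2089]
orientation: [2.352, -2.081, -0.003]
contact_force: [0.0, -0.5, -0.2]
grip_width: -0.0001
```

Run:
```python
from h import *
st()
```

```text
t 13.78 tcp [ 0.5809 -0.0129  0.2089] u 0.575 v -0.0834 w -0.0001 Fu,Fv,Fz -0.02 -0.52 -0.16 turn [0.029 0.007 0.006]
```

Call:
{"op": "send_rows", "data": {"series": [[[0,0,-0.001],[0,0,0]],[[0,-0.035,0],[0,0,0]],[[0,-0.05,0],[0,0,0]],[[0,-0.05,0],[0,0,0]],[[0,-0.04,-0.03],[0,0,0]],[[0,-0.01,-0.05],[0,0,0]]]}}

```text
clock: 14.52
tcp_pos: [0.7658, 0.01, 0.2894]
orientation: [2.352, -2.08, -0.005]
contact_force: [0.7, 0.4, -0.3]
grip_width: 0.0
```

Run:
```python
from h import *
from bench import grab_frame
st()
I=[]
for i in range(4):
    f=grab_frame("scene"); a=f["frame"][:,:,::-1]; I.append(cv2.resize(a[210:320,250:390],None,fx=2.8,fy=2.7,interpolation=cv2.INTER_CUBIC))
cv2.imwrite("pics/s5.png",np.vstack([np.hstack(I[:2]),np.hstack(I[2:])]))
st()
```

```text
t 14.53 tcp [0.7658 0.01   0.2894] u 0.7614 v -0.083 w 0.0 Fu,Fv,Fz 0.75 0.29 -0.26 turn [0.046 0.011 0.01 ]
t 14.72 tcp [0.7658 0.0098 0.293 ] u 0.7613 v -0.0832 w 0.0003 Fu,Fv,Fz -1.09 -0.42 -1.04 turn [-0.034  0.001  0.004]
```

View pics/s5.png

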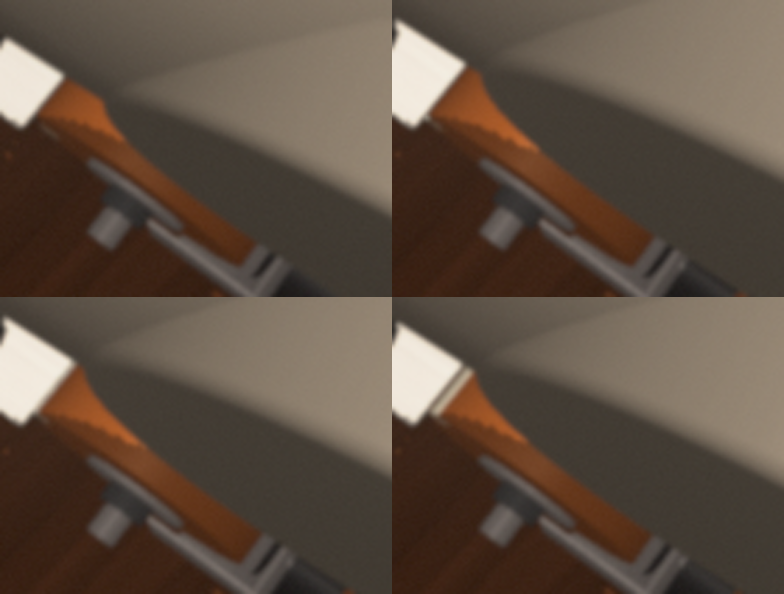

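A pale chalk line has come into view at the rest's edge in frame 4 (about (450,390)), so the wheel is turning. I'll move the arm aside over clear bench and measure the speed.

Call:
{"op": "send_rows", "data": {"series": [[[0.045,0.02,-0.01],[0,0,0]],[[0.05,0.03,0],[0,0,0]],[[0.05,0.03,0],[0,0,0]],[[0.05,0.03,0],[0,0,0]]]}}

```text
clock: 15.22
tcp_pos: [0.6774, -0.1992, 0.3002]
orientation: [2.352, -2.081, -0.003]
contact_force: [1.0, -1.3, 0.5]
grip_width: -0.0001
```

Run:
```python
from h import *
from bench import grab_frame
st()
I=[]
from bench import r
for i in range(12):
    t=r.get_obs()["clock"]
    f=grab_frame("top" if i%2 else "scene"); a=f["frame"][:,:,::-1]
    b=a[115:215,350:420] if i%2 else a[225:315,255:355]
    b=cv2.resize(b,(130,186) if i%2 else (180,162),interpolation=cv2.INTER_CUBIC); c=np.zeros((190,190,3),np.uint8); c[:b.shape[0],:b.shape[1]]=b
    cv2.putText(c,f"{t:.2f}",(2,184),0,.5,(255,255,255)); I.append(c)
cv2.imwrite("pics/s6.png",np.vstack([np.hstack(I[k:k+4]) for k in (0,4,8)]))
```

```text
t 15.22 tcp [ 0.6774 -0.1992  0.3002] u 0.6482 v -0.28 w -0.0001 Fu,Fv,Fz 0.88 -1.42 0.5 turn [0.025 0.005 0.002]
```

View pics/s6.png

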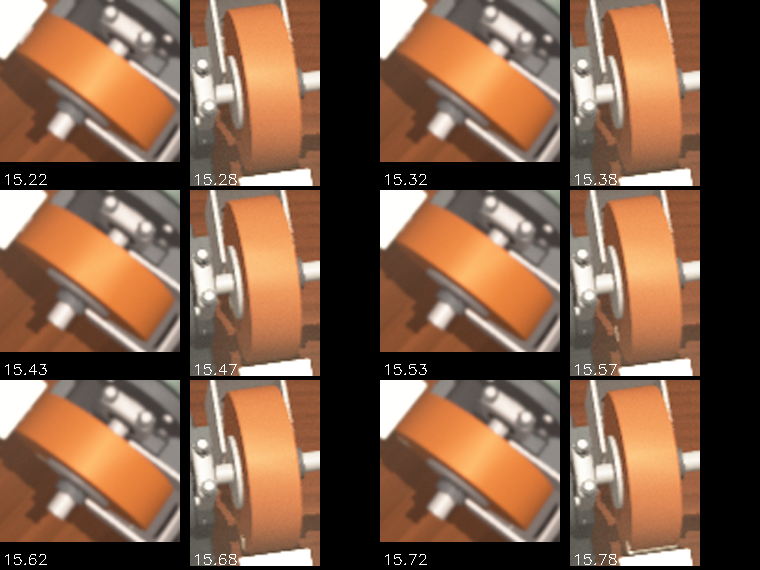

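The mark reached the rest's edge at about 14.7 s and again at about 15.75 s, a period of about 1.07 s (about 5.8 rad/s). I'll let it run.

Call:
{"op": "send_rows", "data": {"series": [[[0,0,0],[0,0,0]],[[0,0,0],[0,0,0]],[[0,0,0],[0,0,0]],[[0,0,0],[0,0,0]],[[0,0,0],[0,0,0]],[[0,0,0],[0,0,0]],[[0,0,0],[0,0,0]],[[0,0,0],[0,0,0]],[[0,0,0],[0,0,0]],[[0,0,0],[0,0,0]],[[0,0,0],[0,0,0]],[[0,0,0],[0,0,0]],[[0,0,0],[0,0,0]],[[0,0,0],[0,0,0]],[[0,0,0],[0,0,0]],[[0,0,0],[0,0,0]],[[0,0,0],[0,0,0]],[[0,0,0],[0,0,0]],[[0,0,0],[0,0,0]],[[0,0,0],[0,0,0]]]}}

```text
clock: 18.32
tcp_pos: [0.6793, -0.1975, 0.3016]
orientation: [-2.353, 2.082, -0.0]
contact_force: [0.5, 0.1, 0.0]
grip_width: 0.0003
```

Call:
{"op": "send_rows", "data": {"series": [[[0,0,0],[0,0,0]],[[0,0,0],[0,0,0]],[[0,0,0],[0,0,0]],[[0,0,0],[0,0,0]],[[0,0,0],[0,0,0]],[[0,0,0],[0,0,0]],[[0,0,0],[0,0,0]],[[0,0,0],[0,0,0]],[[0,0,0],[0,0,0]],[[0,0,0],[0,0,0]],[[0,0,0],[0,0,0]],[[0,0,0],[0,0,0]],[[0,0,0],[0,0,0]],[[0,0,0],[0,0,0]],[[0,0,0],[0,0,0]],[[0,0,0],[0,0,0]]]}}

```text
clock: 20.32
tcp_pos: [0.6793, -0.1975, 0.3016]
orientation: [-2.353, 2.082, -0.0]
contact_force: [0.2, 1.0, -0.4]
grip_width: -0.0
```

Run:
```python
from h import *
from bench import grab_frame,r
I=[]
for i in range(32):
    t=r.get_obs()["clock"]
    f=grab_frame("top"); a=f["frame"][:,:,::-1]
    if i==0: cv2.imwrite("pics/top7.png",a)
    b=cv2.resize(a[115:235,355:425],(96,140),interpolation=cv2.INTER_CUBIC)
    cv2.putText(b,f"{t:.2f}",(2,12),0,.4,(255,255,255)); I.append(b)
cv2.imwrite("pics/s7.png",np.vstack([np.hstack(I[k:k+8]) for k in (0,8,16,24)]))
f=grab_frame("scene"); cv2.imwrite("pics/scene7.png",f["frame"][:,:,::-1])
st()
im=cv2.imread("pics/scene7.png"); x0,y0,x1,y1=210,190,290,265; s=cv2.resize(im[y0:y1,x0:x1],None,fx=4,fy=4,interpolation=cv2.INTER_CUBIC)
m=(s.min(2)>190).astype(np.uint8); cs,_=cv2.findContours(m,0,2); c=cv2.convexHull(max(cs,key=cv2.contourArea))
for a in (cv2.approxPolyDP(c,12,True)[:,0]+.5)/4-.5+[x0,y0]: print(a,onz("scene",a,.138)@u)
```

```text
t 21.98 tcp [ 0.6793 -0.1975  0.3016] u 0.6503 v -0.2785 w 0.0 Fu,Fv,Fz 0.24 -0.14 -0.44 turn [-0.    -0.     0.003]
[247.375 203.125] 0.48052517390623894
[279.875 226.875] 0.5530225557378154
[256.875 256.875] 0.554311839523837
[223.375 231.625] 0.48083472527396304
[229.375 219.375] 0.4747221656461748
```

View pics/s7.png

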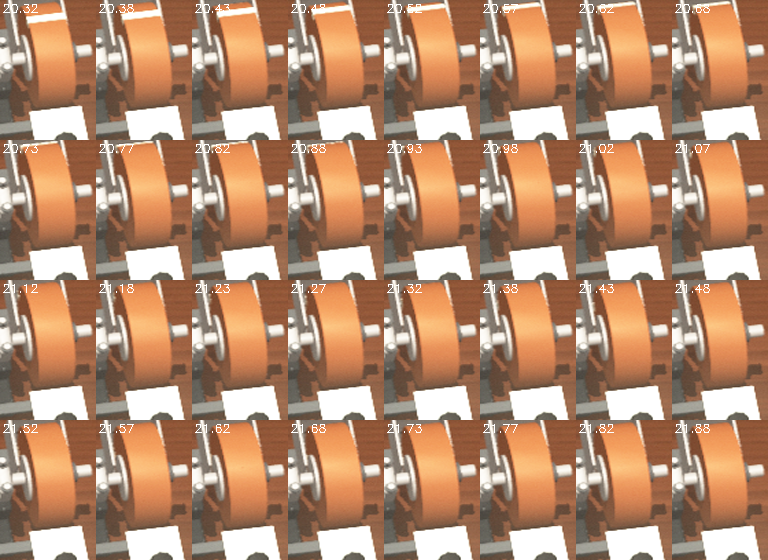

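View pics/top7.png

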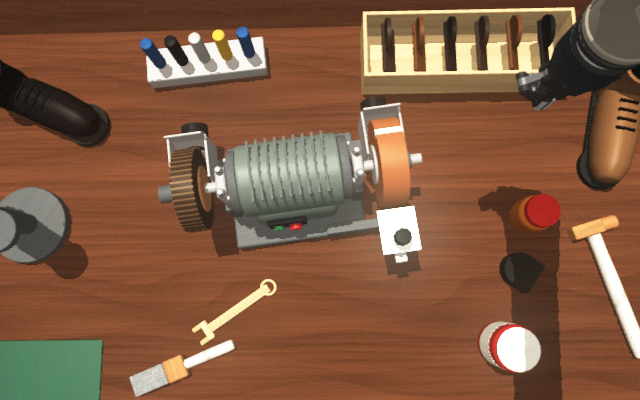

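Run:
```python
from h import *
def pix(n,th,uc=.634,zc=.138):
    X=(uc+.0755*np.sin(th))*u+(-.0837)*v+np.array([0,0,zc+.0755*np.cos(th)]); return proj(n,X)
for d in range(-120,121,10): print(d,pix("top",np.deg2rad(d)).round(1),pix("scene",np.deg2rad(d)).round(1))
I=cv2.imread("pics/s7.png")
for k in range(14):
    t=I[140*(k//8):140*(k//8)+140,96*(k%8):96*(k%8)+96]; m=(t[:,40:64].min(2)>190); ys=np.where(m[:60].sum(1)>8)[0]
    if len(ys): print(k,ys.min(),ys.max(),"row",(ys.mean()+.5)*120/140-.5+115)
```

```text
-120 [390.4 204.3] [277.8 251.5]
-110 [391.8 206.2] [274.6 248.2]
-100 [393.  206.9] [272.2 245.5]
-90 [394.1 206.3] [270.7 243.4]
-80 [395.  204.3] [270.3 242. ]
-70 [395.7 201. ] [270.9 241.5]
-60 [396.1 196.3] [272.7 241.8]
-50 [396.3 190.5] [275.7 243. ]
-40 [396.1 183.6] [279.8 245.2]
-30 [395.6 175.9] [285.  248.3]
-20 [394.9 167.8] [291.  252.3]
-10 [393.8 159.4] [297.7 256.9]
0 [392.6 151.1] [304.9 262.1]
10 [391.2 143.3] [312.1 267.6]
20 [389.6 136.3] [319.2 273.3]
30 [388.  130.2] [325.9 278.8]
40 [386.4 125.4] [331.7 283.9]
50 [384.9 121.8] [336.6 288.4]
60 [383.4 119.7] [340.4 292.3]
70 [382.1 119. ] [342.9 295.3]
80 [381.1 119.6] [344.2 297.3]
90 [380.2 121.5] [344.3 298.5]
100 [379.5 124.6] [343.2 298.7]
110 [379.1 128.8] [341.1 298.1]
120 [378.9 133.8] [338.  296.7]
0 13 20 row 129.07142857142858
1 11 16 row 126.5
2 8 13 row 123.92857142857143
3 6 10 row 121.78571428571429
4 4 8 row 120.07142857142857
5 3 7 row 119.21428571428571
6 3 5 row 118.35714285714286
7 2 4 row 117.5
8 2 3 row 117.07142857142857
9 1 2 row 116.21428571428571
```

The mark goes from 32° to 57° past the top over 20.32–20.52 s, which is still about 2.2 rad/s some 6 s after the finger left the rim. The rest has not moved and the bench looks undisturbed, so I'm handing in.

```bash
python3 -c "
from bench import r
print(r.hand_in())"
```

```text
the job is handed in; nothing more can be done
None
```

I set the rest, spun the wheel with one fingertip stroke and let it run on untouched. The job is handed in at about 22 s of the 58 s allowed.

- **Rest:** I slid it in by the knob until it just touched the wheel, where the force rose about 3 N above the sliding friction. I then drew it back 5.3 mm, about 80 mm from the axle, and let go. A camera check afterwards showed the rest had stayed put to within about 0.5 mm, and the estimated axle position agrees with that gap.
- **Touch on the wheel:** I found the top of the rim at z ≈ 0.213 m. The wrist force reached 10.2 N while feeling for it, against the 15 N limit. The stroke was set for about 5–6 N but its force was not recorded.
- **Spin:** The wheel ran untouched from about 14.3 s. It was still turning at about 2.2 rad/s at 20.4 s, measured from the chalk mark, so it stayed above 1.5 rad/s for about 6 s.
- **What disagreed:** My starting speed of 4.5–5.8 rad/s rests on two partly hidden sightings of the mark. It implies the wheel slowed by about 0.5–0.7 rad/s each second, more than the 0.3–0.4 stated.
- **Triangulation error:** My first camera estimate of the axle height was about 12 mm too high, so I used the touch result instead.
- **Other things on the bench:** In the last top view they look unmoved, though the arm hid part of the right side. I did not measure them.

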